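# Prove the lift-up door stay on the blue pastel locker

## Task

The stay of the blue pastel locker has just been refitted and has to be proved: raise the blue door by its bar handle until the stay locks, and let go so that the door stands open by itself for a good second. Then unlock the stay with the blue button beside that door and let the door sink until it is fully shut. The red locker stays shut.

Things in the scene. Friction and masses are not known exactly. Their poses are not given: they have to be found in the camera images.
- blue_locker: Fixed slant-front plywood locker, 180 mm wide, with blue lift-up door and top (a twin has red door, top and button). Origin on the table below the hinge, mid-width of the door; own x points to the locker's back, y along the hinge, z up. Hinge axis along y, 170 mm up. It spans x -134 to 60, top 178 mm up. A grey stay housing, 100 (x) by 43 (y), 180 mm high, stands at its +y side.
- blue_door (a joint): Blue door angle, rad. 0 = shut: 190 mm door hanging 45 degrees below level, facing up and -x; grows as its free edge rises. The stay snaps in past about 1.06 (15 degrees above level); let go, it then rests near 1.05. End stop 1.20: raise to about 1.15. Unlocked, it sinks shut by its weight (about 0.4 kg) in 2 to 4 s, damped. Raising takes 3 to 5 N at 0.4 rad/s.
- blue_handle (a point): Middle of the blue door's aluminium bar handle: round bar 10 mm thick, 120 mm long, parallel to the hinge, on posts 110 mm apart, axis 40 mm off the door's face. From the hinge axis: 165 mm along the door, 52 mm off the hinge plane; shut: locker x -153, 90 mm above the table. The bar can turn between the fingers, so the gripper may point down all the way.
- blue_release_top (a point): Centre of the top of the blue locker's blue round push button, 26 mm across, on the grey stay housing: locker x 0, y 115.5, 196 mm above the table when up, 16 mm proud of the housing. Pressed straight down it unlocks the stay.
- blue_release (a joint): Travel of the blue button, m: 0 = up, 0.010 = fully down; sprung, 2 N at first, 4 N fully down, a little more with the door's weight on the stay. Unlocks beyond about 0.007; keep it down about a second, until the door is sinking, or the stay may catch again.
- red_door (a joint): Angle of the other locker's red door in rad, 0 = shut; it must remain shut.

How it is judged:
On the way, in this order (a step that is already met when the one before it is completed fails the run):
1. the blue door stands open on its locked stay with the hand off it, for 0.8 s (value of joint blue_door above 1 rad and velocity of joint blue_door between -0.05 and 0.05 rad/s and contact force between each of the fingers, the arm and blue_locker below 0.3 N), for 0.8 s.
2. the blue button is pressed while the door is still up (value of joint blue_release above 0.006 m and value of joint blue_door above 0.8 rad), for 0.05 s.
At the end, for the whole second after the job is handed in: After having stood open on its locked stay and been unlocked with the button, the blue door is fully shut (within 0.05 rad) and at rest, the blue button is up again (within 3 mm) and the red door is shut (within 0.1 rad) (value of joint blue_door below 0.05 rad and velocity of joint blue_door above -0.05 rad/s and value of joint blue_release below 0.003 m and value of joint red_door below 0.1 rad); the robot touches nothing.
It fails at once if the red door is raised by more than 0.15 rad (value of joint red_door above 0.15 rad).
It also fails if it takes over 54 s, if anything falls off the work surface, if the arm or the gripper's body presses on something with over 40 N, if the wrist force passes 120 N, or if a joint passes its speed limit or range.

## Robot

A 6-joint arm with a two-finger parallel gripper is mounted at the origin on the work surface. World frame = base frame: x ahead of the robot, y to its left, z up, the work surface at z = 0. Lengths are in m, angles in rad, forces in N, time in s.
With the tool pointing down it reaches from about 0.3 to 0.875 m from the base axis. Payload 6.4 kg.
Tool frame: the origin (TCP) lies midway between the tips of the shut fingers; the grasp point (between the pads) lies 19 mm behind it; z points along the fingers, y is the direction in which the jaws open and shut (so a half turn about z gives the same grasp; the last joint's range is limited). The gripper opens to 85 mm and grips with 20 to 120 N. Pads are 22 mm wide; open, the fingers measure 114 mm over their backs; the gripper's body (76 mm by 85 mm) begins 54 mm behind the grasp point. The pads swing forward as they close: fully open they stand 13 mm farther back than shut.
Start: joints at [-1.489, 0.181, 1.607, -0, 1.354, -0.206], TCP at [0.163, -0.551, 0.231] pointing down, gripper open.
Joint ranges: [-2.99, 2.99], [-0.89, 2.07], [0.3, 2.58], [-1.14, 4.28], [0, 2.63], [-3.12, 3.12]. Speed limits (rad/s): [2.57, 2.57, 3.01, 3.14, 3.14, 3.14].

## Interface

Orientations are given as a unit quaternion [w, x, y, z].
In Python, from bench import ctrl, optics, ticket gives the robot as it stands. The module is installed in compiled form; this text tells all that it offers.
- The arm moves only by the tool step_arm, never from a script. Its argument "targets" is text: rows parted by semicolons, each of 6 numbers parted by spaces: the shift along the tool's x, y, z in mm, then the turn, a rotation vector about the tool's x, y, z in rad. In form: dx dy dz rx ry rz; .... A call has 1 to 8 rows; each row is the pose to reach, as a shift and turn from the pose commanded when the call began, along the tool's axes at that moment; what a row does not reach only later rows make up. A row lasts 1/8 s, in which the tool goes at most 62.5 mm and 10.7 degrees, less where a joint would pass 70% of its speed; a pose out of reach is approached as far as the arm can. A call with a gripper value outside its range is refused whole. "grip" is the opening in per cent of the stroke, from 0 (shut) to 100 (fully open), set as the call begins (left out, the last holds). The fingers move at their own pace and stop on an object; the grip force is fixed at half the most. Time passes only in rows, so rows that repeat a pose let the fingers close. It gives the time, the measured TCP pose, the force and the opening at its end, in the units of the state.
- ctrl.get_obs(): the state, without advancing time (a new reading comes with each control period).
- optics.camera(name): name is "scene" or "top"; returns a dict with "image" (400x640x3 uint8, red, green, blue), "mtx" (3x3 intrinsics, pixels), "D" ([k1, k2, p1, p2, k3] as OpenCV has them; the pictures are not rectified), "xyz" and "orientation" of the camera in the world. Camera axes: x right, y up, looking along -z (the intrinsics and any distortion apply to the point x, -y, -z); pixel columns grow to the right and rows downward; lengths in m; the calibration is good to about 2 mm. A picture is of the moment at which its call begins. There is no depth.
- ticket.hand_in(): hands the job in, once; it reports no verdict.
The state is a dict: "time_s": time; "q": joint angles; "dq": joint speeds; "joint_efforts": joint torques, N m; "eef_pos": TCP position; "eef_rot": TCP orientation; "wrist_force": force on the tool from outside, world axes, zero at the start; "torque": the same for the moment, N m; "opening": opening from 0.0 (shut) to 1.0 (fully open).
Only numpy, scipy, OpenCV 4.12 (cv2) and the standard library are available. Lean on these libraries where they do the work, as an engineer would, in place of code of your own. Each camera call takes 0.05 s, during which the arm holds its last target.

## Working session

There is one attempt and no reset: what is moved stays moved. The work goes in short steps, Python scripts to look and compute and a tool call to move; the robot and the scene stay as the last step left them, time stands still between calls to the robot, and variables do not carry over. Pictures are saved under pics/ and viewed, and the job is handed in when it is done.

Besides the shell and the picture viewer there is one more tool, called after "Call:" as name(argument=value, ...) on one line, values as JSON. step_arm: Moves the arm, as the interface text tells. Its arguments: {"type":"object","properties":{"targets":{"type":"string"},"grip":{"type":"number"}},"required":["targets"]}

```bash
mkdir -p pics; python3 - <<'E'
from bench import ctrl,optics
import cv2,numpy as np
o=ctrl.get_obs()
for k,v in o.items(): print(k,np.round(v,4))
for n in("scene","top"):
    c=optics.camera(n); cv2.imwrite(f"pics/{n}0.png",c["image"][:,:,::-1]); print(n,c["mtx"],c["D"],c["xyz"],c["orientation"])
E
```

```text
time_s 0.0
q [-1.4893  0.1816  1.608   0.      1.3538 -0.2063]
dq [ 0.0007 -0.0003 -0.0008  0.001   0.0003  0.0002]
joint_efforts [-1.00000e-04 -4.44874e+01 -3.51342e+01 -3.00000e-04  9.00000e-03
  0.00000e+00]
eef_pos [ 0.1632 -0.5508  0.2304]
eef_rot [-9.000e-04  9.897e-01  1.434e-01  1.000e-04]
wrist_force [ 1.1408 -0.2955 -0.5601]
torque [-0.0011  0.014   0.0751]
opening 0.9994
scene [[384.20413138   0.         320.41801933]
 [  0.         384.20413138 199.94836627]
 [  0.           0.           1.        ]] [-0.02108956  0.          0.          0.          0.        ] [ 0.96153512 -0.09580586  0.79513025] [0.7881234  0.23236316 0.16265606 0.54627088]
top [[467.28957792   0.         317.83521663]
 [  0.         467.28957792 199.35500945]
 [  0.           0.           1.        ]] [-0.03687646  0.          0.          0.          0.        ] [0.42545354 0.03144938 1.11666937] [-0.70439869 -0.04312515  0.0447193   0.70708054]
```

View pics/scene0.png

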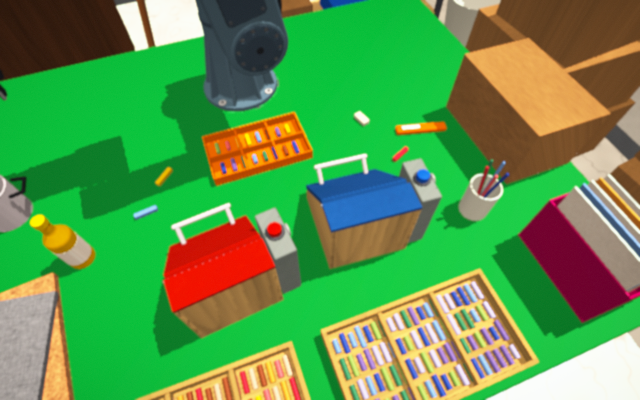

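View pics/top0.png

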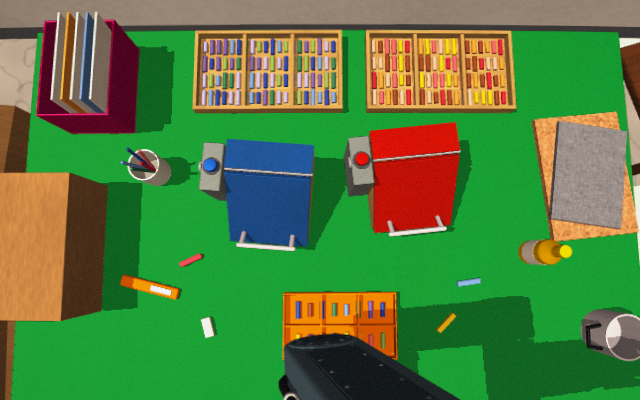

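The top view shows the blue locker with its button near (210,165), its hinge line from (226,170) to (313,175), and its handle from (238,246) to (295,248). In the scene view the button is near (423,177), and the handle runs from about (318,162) to (366,157).

```bash
cat > h.py <<'E'
from bench import ctrl,optics
import cv2,numpy as np
from scipy.spatial.transform import Rotation as R
def rot(q): return R.from_quat([q[1],q[2],q[3],q[0]]).as_matrix()
def ray(c,uv):
    p=cv2.undistortPoints(np.array([[uv]],float),c["mtx"],np.array(c["D"]))[0,0]
    return np.array(c["xyz"]),rot(c["orientation"])@np.array([p[0],-p[1],-1])
def onz(c,uv,z):
    o,d=ray(c,uv); return o+d*(z-o[2])/d[2]
def tri(c1,a,c2,b):
    o1,d1=ray(c1,a);o2,d2=ray(c2,b)
    s=np.linalg.lstsq(np.c_[d1,-d2],o2-o1,rcond=None)[0]
    p,q=o1+s[0]*d1,o2+s[1]*d2
    return (p+q)/2,np.linalg.norm(p-q)
def proj(c,P):
    r=rot(c["orientation"]).T@(np.array(P)-c["xyz"])
    return cv2.projectPoints(np.array([[r[0],-r[1],-r[2]]]),np.zeros(3),np.zeros(3),c["mtx"],np.array(c["D"]))[0].ravel()
def blobs(m,amin=20):
    n,l,s,ce=cv2.connectedComponentsWithStats(m.astype(np.uint8))
    return [(s[i].tolist(),ce[i].round(1).tolist(),(l==i)) for i in range(1,n) if s[i][4]>=amin]
E
python3 - <<'E'
from h import *
C={n:optics.camera(n) for n in("scene","top")}
H={}
for n,win in(("scene",(300,140,450,270)),("top",(190,120,330,260))):
    im=C[n]["image"];hsv=cv2.cvtColor(im,cv2.COLOR_RGB2HSV)
    w=np.zeros(im.shape[:2],bool);w[win[1]:win[3],win[0]:win[2]]=1
    b=(hsv[...,0]>100)&(hsv[...,0]<125)&(hsv[...,1]>120)&w
    wh=(hsv[...,1]<60)&(hsv[...,2]>170)&w
    print(n,"blue",[x[:2] for x in blobs(b)])
    for x in blobs(wh,15):
        ys,xs=np.nonzero(x[2]);r=cv2.minAreaRect(np.c_[xs,ys].astype(np.float32)); print("white",x[:2],r)
    big=cv2.resize(im[win[1]:win[3],win[0]:win[2]],None,fx=4,fy=4,interpolation=cv2.INTER_NEAREST)
    cv2.imwrite(f"pics/crop_{n}.png",big[:,:,::-1])
E
```

```text
scene blue [([308, 170, 114, 61, 4299], [364.5, 198.3]), ([416, 170, 14, 13, 149], [422.4, 175.8])]
white ([314, 154, 54, 31, 373], [340.6, 164.5]) ((341.917724609375, 168.51966857910156), (20.38187026977539, 53.59755325317383), 76.55138397216797)
white ([403, 159, 23, 19, 217], [414.0, 166.2]) ((414.6032409667969, 165.90599060058594), (16.119394302368164, 17.67715072631836), 61.69924545288086)
white ([415, 174, 26, 27, 318], [428.5, 190.4]) ((426.8000183105469, 187.9000244140625), (23.717082977294922, 21.187259674072266), 71.56504821777344)
top blue [([224, 139, 90, 35, 2468], [268.4, 155.9]), ([203, 159, 14, 13, 143], [209.8, 164.9]), ([224, 171, 87, 76, 5557], [267.7, 206.8])]
white ([225, 168, 87, 8, 119], [268.4, 171.4]) ((268.00958251953125, 171.37107849121094), (86.28211975097656, 1.3296903371810913), 4.236395359039307)
white ([200, 176, 18, 13, 86], [207.4, 183.0]) ((208.1926727294922, 183.43414306640625), (17.04170036315918, 11.943159103393555), 12.094757080078125)
white ([236, 232, 59, 19, 285], [265.6, 245.1]) ((265.3404846191406, 241.0525360107422), (58.19894027709961, 15.407437324523926), 3.5763344764709473)
```

View pics/crop_scene.png

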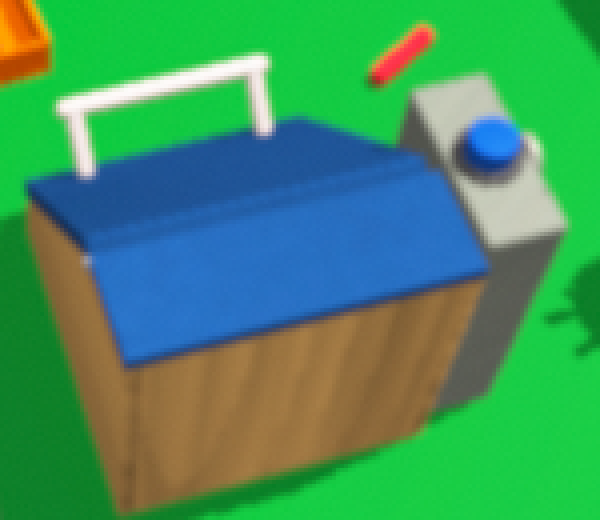

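View pics/crop_top.png

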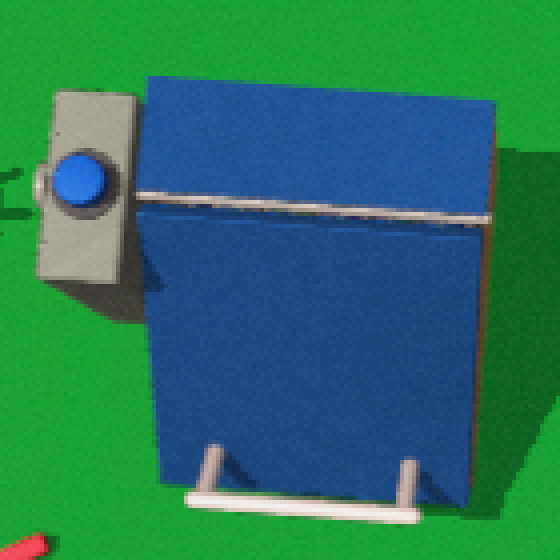

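The crops show the blue bar ends in the scene view at about (315,166.7) and (367,155.5). In the top view they are at (294.7,249) and (236.7,244.7). The button centroid is at (422.4,175.8) in the scene view and (209.8,164.9) in the top view.

```bash
python3 - <<'E'
from h import *
S,T=optics.camera("scene"),optics.camera("top")
a,ea=tri(S,(315,166.7),T,(294.7,249)); b,eb=tri(S,(367,155.5),T,(236.7,244.7))
bt,e=tri(S,(422.4,175.4),T,(209.8,164.9))
print("handle",a,ea,b,eb,"len",np.linalg.norm(a-b));print("btn",bt,e)
for n,c,uv in(("S",S,(422.6,175)),("T",T,(209.8,164.9))): print(n,onz(c,uv,.196))
# top rays at heights
A=onz(T,(294.7,249),.09);B=onz(T,(236.7,244.7),.09);print("top handle",A,B,np.linalg.norm(A-B),(A+B)/2)
A2=onz(S,(315,166.7),.09);B2=onz(S,(367,155.5),.09);print("scene handle",A2,B2,(A2+B2)/2)
d=B-A; yawA=np.arctan2(-d[0],d[1])
h1=onz(T,(226,168.2),.178);h2=onz(T,(312,174.6),.178);d2=h1-h2;print("yaw",yawA,np.arctan2(-d2[0],d2[1]),np.linalg.norm(d2))
d3=B2-A2;yS=np.arctan2(-d3[0],d3[1]);print("yawS",yS)
for y in (yawA,yS,np.arctan2(-d2[0],d2[1])):
    ex=np.array([np.cos(y),np.sin(y)]);ey=np.array([-np.sin(y),np.cos(y)])
    bt2=(onz(S,(422.6,175),.196)+onz(T,(209.8,164.9),.196))[:2]/2
    hm=((A+B)/2+(A2+B2)/2)[:2]/2
    print(y,"origin from btn",bt2-115.5e-3*ey,"from handle",hm+.153*ex,"diff local",ex@(bt2-hm),ey@(bt2-hm))
o=ctrl.get_obs();print(o["time_s"],rot(o["eef_rot"]).round(3))
E
```

```text
handle [0.44480988 0.08089449 0.09377074] 0.0024673913896237536 [0.45468727 0.20795324 0.09108457] 0.0024602512557609863 len 0.12747040420700062
btn [0.6115988  0.24631286 0.19235645] 0.0005983062830171509
S [0.61293185 0.24476896 0.196     ]
T [0.6109943  0.24574834 0.196     ]
top handle [0.44455382 0.07988096 0.09      ] [0.45431058 0.20695902 0.09      ] 0.12745206700350487 [0.4494322  0.14341999 0.09      ]
scene handle [0.44231261 0.0830552  0.09      ] [0.45415937 0.20965695 0.09      ] [0.44823599 0.14635607 0.09      ]
yaw -0.0766273986549936 -0.07933713158706258 0.17630628384189478
yawS -0.0933032857422182
-0.0766273986549936 origin from btn [0.60312127 0.13009758] from handle [0.60138513 0.13317551] diff local 0.15496667031625486 0.11256400486219595
-0.0933032857422182 origin from btn [0.60120217 0.13026103] from handle [0.60116861 0.13063333] diff local 0.15306810620882985 0.11513244095894819
-0.07933713158706258 origin from btn [0.60280924 0.13012196] from handle [0.60135283 0.13276218] diff local 0.1546610833657267 0.11298350937930295
0.3 [[ 0.959  0.284 -0.   ]
 [ 0.284 -0.959  0.001]
 [ 0.    -0.001 -1.   ]]
```

```bash
cat >> h.py <<'E'
YAW=-0.083; O=np.array([.602,.131,0])
Rl=R.from_euler('z',YAW).as_matrix()
def loc(x,y,z): return O+Rl@np.array([x,y,z])
Rt=np.c_[Rl@[0,1,0],Rl@[1,0,0],[0,0,-1]]   # tool y along locker x, z down
def go(P,Rg=Rt,base=None):
    o=ctrl.get_obs(); R0=rot(o["eef_rot"]);p0=np.array(o["eef_pos"])
    return (R0.T@(np.array(P)-p0)*1000).round(1).tolist(),R.from_matrix(R0.T@Rg).as_rotvec().round(3).tolist()
def door(th,off=0): # TCP for bar at grasp point
    a=th-.4816; return loc(-.1727*np.cos(a),0,.170+.1727*np.sin(a)-.019+off)
E
python3 - <<'E'
from h import *
print(go([.34,-.12,.29]),go(door(0,.12)),door(0))
E
```

```text
([291.9, -363.3, -58.8], [-0.0, -0.0, -1.2]) ([471.7, -585.0, 40.4], [-0.0, -0.0, -1.2]) [0.44947067 0.14368909 0.07100574]
```

Call:
step_arm(targets="0 0 -60 0 0 0; 39 -49 -60 0 0 -0.18; 78 -98 -60 0 0 -0.36; 117 -146 -60 0 0 -0.54; 156 -194 -60 0 0 -0.72; 195 -242 -60 0 0 -0.9; 234 -290 -60 0 0 -1.08; 273 -338 -60 0 0 -1.2", grip=35)

```text
time_s: 1.3
eef_pos: [0.3294, -0.148, 0.2916]
eef_rot: [0.001, 0.735, 0.679, 0.0]
wrist_force: [0.8, 0.5, 0.0]
opening: 0.354
```

```bash
python3 - <<'E'
from h import *
print(ctrl.get_obs()["eef_pos"],go(door(0,.12)),go(door(0,.06)))
E
```

```text
[ 0.3293879  -0.14800231  0.29155808] ([300.4, 96.5, 100.5], [0.001, 0.001, 0.004]) ([300.4, 96.4, 160.5], [0.001, 0.001, 0.004])
```

Call:
step_arm(targets="55 17 0 0 0 0; 110 34 0 0 0 0; 165 51 20 0 0 0; 220 68 40 0 0 0; 275 85 60 0 0 0; 300 96 90 0 0 0; 300 96 100 0 0 0; 300 96 100 0 0 0")

```text
time_s: 2.3
eef_pos: [0.4489, 0.1408, 0.1907]
eef_rot: [-0.001, 0.736, 0.677, -0.001]
wrist_force: [0.7, -0.2, 0.2]
opening: 0.348
```

```bash
python3 - <<'E'
from h import *
print(ctrl.get_obs()["eef_pos"],go(door(0)))
for n,win in(("scene",(260,60,460,210)),("top",(190,120,330,260))):
    c=optics.camera(n);im=c["image"][win[1]:win[3],win[0]:win[2]]
    cv2.imwrite(f"pics/h1_{n}.png",cv2.resize(im,None,fx=4,fy=4)[:,:,::-1])
E
```

```text
[0.44886315 0.14083123 0.19070836] ([3.0, 0.6, 119.7], [-0.002, 0.001, 0.0])
```

View pics/h1_scene.png

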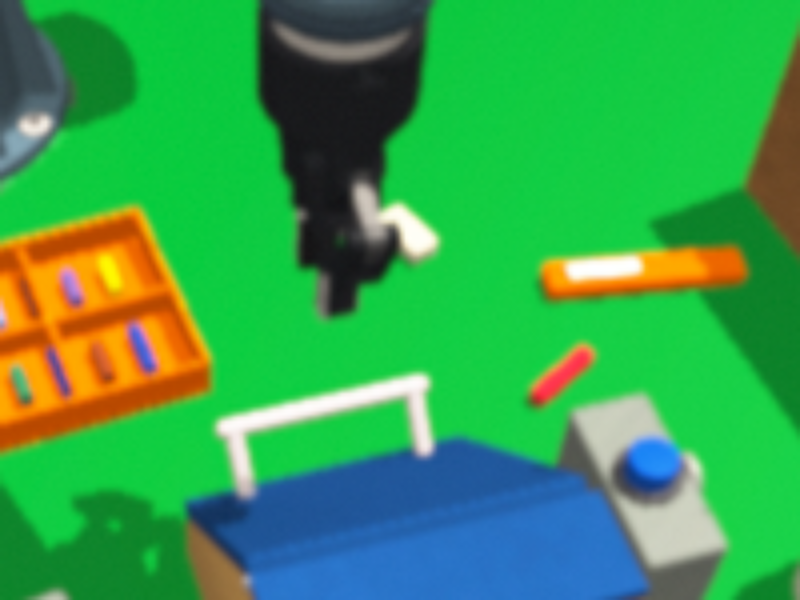

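View pics/h1_top.png

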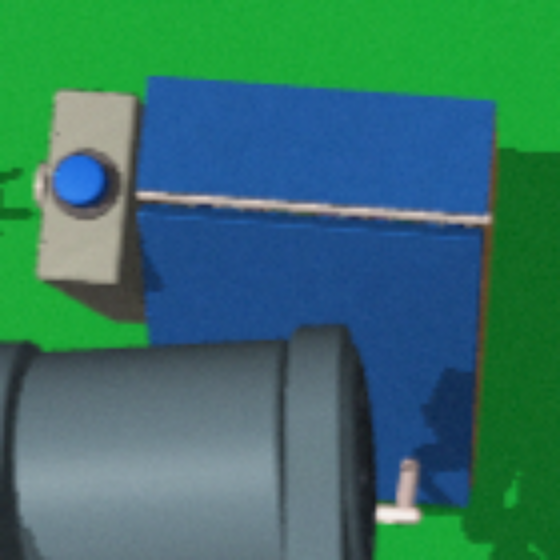

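The views show the open fingers above the bar, centred between the posts at about (340,310) in the scene crop. The other end of the bar is still visible. The position agrees with the measurement, so I'm descending.

Call:
step_arm(targets="3 1 30 0 0 0; 3 1 60 0 0 0; 3 1 80 0 0 0; 3 1 95 0 0 0; 3 1 105 0 0 0; 3 1 113 0 0 0; 3 1 117 0 0 0; 3 1 117 0 0 0")

```text
time_s: 3.4
eef_pos: [0.4509, 0.1442, 0.0743]
eef_rot: [-0.0, 0.736, 0.677, -0.0]
wrist_force: [0.2, -0.0, 0.7]
opening: 0.346
```

```bash
python3 - <<'E'
from h import *
print(ctrl.get_obs()["eef_pos"],go(door(0)))
for n,win in(("scene",(260,60,460,210)),):
    c=optics.camera(n);im=c["image"][win[1]:win[3],win[0]:win[2]]
    cv2.imwrite(f"pics/h2_{n}.png",cv2.resize(im,None,fx=4,fy=4)[:,:,::-1])
E
```

```text
[0.45088296 0.14417465 0.07428974] ([-0.6, -1.4, 3.3], [-0.0, -0.0, 0.0])
```

View pics/h2_scene.png

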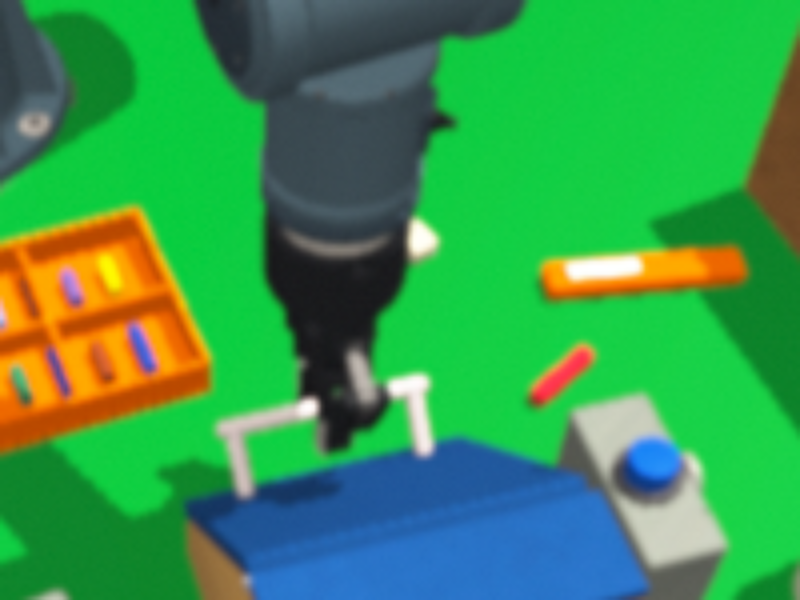

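The bar passes between the fingers, with one finger on the door side at about (335,430) in the crop and no contact force. Next I'm closing the grip.

Call:
step_arm(targets="0 0 0 0 0 0; 0 0 0 0 0 0; 0 0 0 0 0 0; 0 0 0 0 0 0; 0 0 0 0 0 0; 0 0 0 0 0 0", grip=0)

```text
time_s: 4.2
eef_pos: [0.4494, 0.1444, 0.0746]
eef_rot: [-0.001, 0.736, 0.677, -0.001]
wrist_force: [-7.6, 0.1, 8.3]
opening: 0.094
```

```bash
python3 - <<'E'
from h import *
o=ctrl.get_obs();print(o["eef_pos"],o["wrist_force"],o["opening"])
for k in range(1,24):
    d=(Rt.T@(door(.05*k)-door(0))*1000).round(1); print(k,d)
E
```

```text
[0.44938395 0.14437544 0.07463268] [-7.60082459  0.08866177  8.27270387] 0.09433833897735769
1 [-0.  -3.8 -7.7]
2 [  0.   -7.2 -15.7]
3 [  0.  -10.2 -23.8]
4 [  0.  -12.8 -32. ]
5 [  0.  -15.  -40.4]
6 [ -0.  -16.8 -48.8]
7 [ -0.  -18.2 -57.3]
8 [ -0.  -19.1 -65.9]
9 [  0.  -19.6 -74.5]
10 [  0.  -19.6 -83.2]
11 [ -0.  -19.2 -91.8]
12 [  -0.   -18.4 -100.4]
13 [  -0.   -17.2 -108.9]
14 [  -0.   -15.5 -117.4]
15 [   0.   -13.5 -125.8]
16 [   0.   -11.  -134.1]
17 [  -0.    -8.1 -142.2]
18 [   0.    -4.7 -150.2]
19 [   0.   -1. -158.]
20 [  -0.     3.  -165.6]
21 [   0.     7.5 -173. ]
22 [  -0.    12.3 -180.1]
23 [  -0.    17.5 -187. ]
```

Call:
step_arm(targets="0 -5 -8 0 0 0; 0 -8.5 -16 0 0 0; 0 -11.5 -24 0 0 0; 0 -14 -32 0 0 0; 0 -16.5 -40 0 0 0; 0 -18 -49 0 0 0; 0 -19.5 -57 0 0 0; 0 -20.5 -66 0 0 0")

```text
time_s: 5.2
eef_pos: [0.4305, 0.1458, 0.1409]
eef_rot: [0.0, 0.736, 0.677, 0.0]
wrist_force: [1.8, 1.3, -3.4]
opening: 0.091
```

```bash
python3 - <<'E'
from h import *
o=ctrl.get_obs();print(o["eef_pos"],o["wrist_force"],o["opening"],go(door(.4)))
c=optics.camera("scene");cv2.imwrite("pics/l1.png",c["image"][:,:,::-1])
E
```

```text
[0.43045047 0.14583415 0.14087884] [ 1.79778944  1.30842867 -3.43315323] 0.09086984897008096 ([-0.6, 0.1, 4.0], [0.0, -0.0, 0.0])
```

View pics/l1.png

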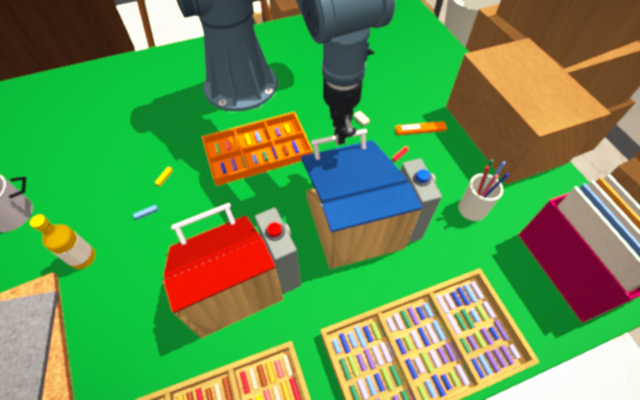

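The blue door is rising with the grip, its bar near (342,143), and the red door is still shut. The force is about 3.4 N, so I'm continuing along the arc.

Call:
step_arm(targets="0 -0.5 -8.5 0 0 0; 0 -0.5 -17 0 0 0; 0 0 -26 0 0 0; 0 1 -34.5 0 0 0; 0 2 -43 0 0 0; 0 3.5 -51.5 0 0 0; 0 5.5 -60 0 0 0; 0 8 -68 0 0 0")

```text
time_s: 6.25
eef_pos: [0.4372, 0.1453, 0.2082]
eef_rot: [-0.001, 0.736, 0.677, -0.001]
wrist_force: [-6.9, 0.6, -4.6]
opening: 0.087
```

Call:
step_arm(targets="0 3 -8 0 0 0; 0 6.5 -16 0 0 0; 0 10 -24 0 0 0; 0 14 -31.5 0 0 0; 0 18.5 -39 0 0 0; 0 23.5 -46 0 0 0; 0 28.5 -53 0 0 0; 0 28.5 -53 0 0 0")

```text
time_s: 7.25
eef_pos: [0.4642, 0.1432, 0.263]
eef_rot: [-0.002, 0.736, 0.677, -0.002]
wrist_force: [-20.5, 0.2, 11.3]
opening: 0.088
```

```bash
python3 - <<'E'
from h import *
o=ctrl.get_obs();print(o["eef_pos"],o["wrist_force"],o["opening"],go(door(1.15)),go(door(1.05)))
c=optics.camera("scene");cv2.imwrite("pics/l2.png",c["image"][:,:,::-1])
E
```

```text
[0.46419343 0.14322506 0.26296   ] [-20.48353648   0.17029617  11.31982929] 0.08754787515005912 ([-0.8, 2.8, 4.9], [-0.006, 0.0, 0.001]) ([-0.7, -7.1, 19.0], [-0.006, 0.0, 0.001])
```

View pics/l2.png

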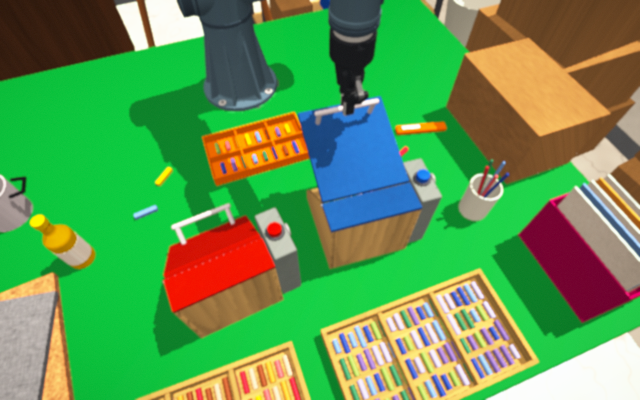

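The blue door is up at about 1.15 rad, with the bar at about (348,110), and the red door is shut. I'm lowering slightly onto the stay, then opening.

Call:
step_arm(targets="0 -3 3 0 0 0; 0 -6 6 0 0 0; 0 -9 9 0 0 0; 0 -11 12 0 0 0; 0 -11 12 0 0 0")

```text
time_s: 7.92
eef_pos: [0.4558, 0.1438, 0.2506]
eef_rot: [0.0, 0.736, 0.677, 0.0]
wrist_force: [-7.8, 0.1, 3.5]
opening: 0.09
```

Call:
step_arm(targets="0 0 0 0 0 0; 0 0 0 0 0 0; 0 0 0 0 0 0; 0 0 0 0 0 0", grip=40)

```text
time_s: 8.43
eef_pos: [0.4561, 0.1436, 0.2495]
eef_rot: [0.0, 0.736, 0.677, 0.0]
wrist_force: [0.1, 0.7, -0.4]
opening: 0.399
```

Call:
step_arm(targets="0 0 -6 0 0 0; 0 0 -16 0 0 0; 0 0 -30 0 0 0; 0 0 -50 0 0 0; 0 0 -80 0 0 0; 0 0 -100 0 0 0; 0 0 -100 0 0 0; 0 0 -100 0 0 0")

```text
time_s: 9.43
eef_pos: [0.4556, 0.1437, 0.3488]
eef_rot: [-0.0, 0.736, 0.677, -0.0]
wrist_force: [0.1, -0.3, -0.5]
opening: 0.398
```

```bash
python3 - <<'E'
from h import *
o=ctrl.get_obs();print(o["eef_pos"],o["wrist_force"],o["opening"])
S=optics.camera("scene");cv2.imwrite("pics/o1.png",S["image"][:,:,::-1])
for th in(1.0,1.05,1.15):
  p=door(th,.019);e=Rl@[0,.06,0];print(th,proj(S,p-e),proj(S,p+e))
E
```

```text
[0.45555177 0.14372248 0.34880884] [ 0.12849853 -0.27745207 -0.5045006 ] 0.3978016015788263
1.0 [314.98729588 116.30162519] [372.92116796 104.50834925]
1.05 [315.54329001 115.12300803] [374.11389065 103.22703245]
1.15 [316.85108941 113.35394606] [376.73219468 101.23185267]
```

View pics/o1.png

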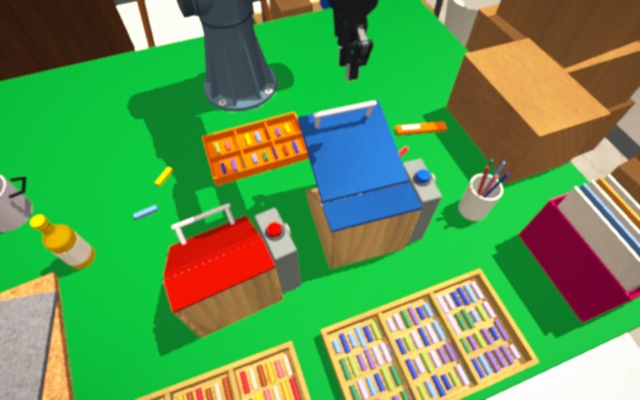

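The blue door now stands open by itself with the hand off it, its bar running from (315,122) to (376,105), and the red door is shut. Next is the button.

```bash
python3 - <<'E'
from h import *
print(go(loc(0,.1165,.25)),go(loc(0,.1165,.186)))
E
```

```text
([116.0, 147.3, 98.1], [-0.001, 0.0, 0.0]) ([116.0, 147.4, 162.1], [-0.001, 0.0, 0.0])
```

Call:
step_arm(targets="30 40 0 0 0 0; 60 80 0 0 0 0; 90 120 0 0 0 0; 116 147 0 0 0 0; 116 147 30 0 0 0; 116 147 60 0 0 0; 116 147 85 0 0 0; 116 147 85 0 0 0", grip=0)

```text
time_s: 10.48
eef_pos: [0.61, 0.2467, 0.2602]
eef_rot: [-0.002, 0.736, 0.677, -0.003]
wrist_force: [0.4, 1.1, 0.0]
opening: -0.002
```

```bash
python3 - <<'E'
from h import *
o=ctrl.get_obs();print(o["eef_pos"],o["wrist_force"],o["opening"],go(loc(0,.1165,.196)))
for n,win in(("scene",(290,50,490,200)),):
    c=optics.camera(n);im=c["image"][win[1]:win[3],win[0]:win[2]]
    cv2.imwrite(f"pics/b1_{n}.png",cv2.resize(im,None,fx=4,fy=4)[:,:,::-1])
E
```

```text
[0.60996713 0.24673736 0.26024465] [0.39126769 1.09983329 0.03261621] -0.0021989244338936624 ([0.6, 2.1, 64.2], [-0.007, 0.002, 0.0])
```

View pics/b1_scene.png

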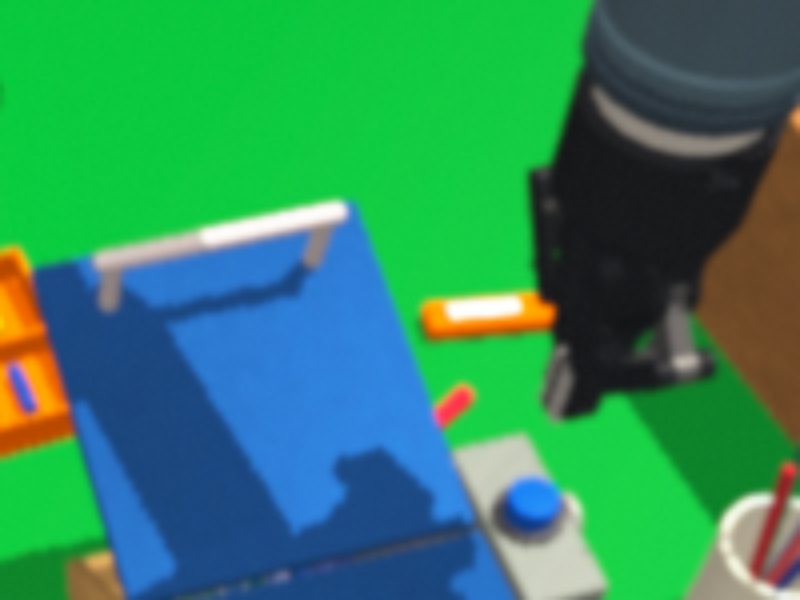

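The shut fingers stand above the button, which is at about (530,505) in the crop, clear of the raised door. I'm descending to the top of the button.

Call:
step_arm(targets="0 1.5 25 0 0 0; 0 1.5 45 0 0 0; 0 1.5 55 0 0 0; 0 1.5 60 0 0 0; 0 1.5 60 0 0 0")

```text
time_s: 11.15
eef_pos: [0.6135, 0.247, 0.2045]
eef_rot: [0.0, 0.736, 0.677, 0.0]
wrist_force: [0.6, 0.1, 0.5]
opening: -0.001
```

Call:
step_arm(targets="0 -1 6 0 0 0; 0 -1 10 0 0 0; 0 -1 14 0 0 0; 0 -1 17 0 0 0; 0 -1 18 0 0 0; 0 -1 18 0 0 0; 0 -1 18 0 0 0; 0 -1 18 0 0 0")

```text
time_s: 12.15
eef_pos: [0.6127, 0.2472, 0.1866]
eef_rot: [0.0, 0.736, 0.677, 0.0]
wrist_force: [1.0, 0.1, 4.0]
opening: -0.003
```

```bash
python3 - <<'E'
from h import *
S=optics.camera("scene");cv2.imwrite("pics/p1.png",S["image"][:,:,::-1])
E
```

```text
(no output)
```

View pics/p1.png

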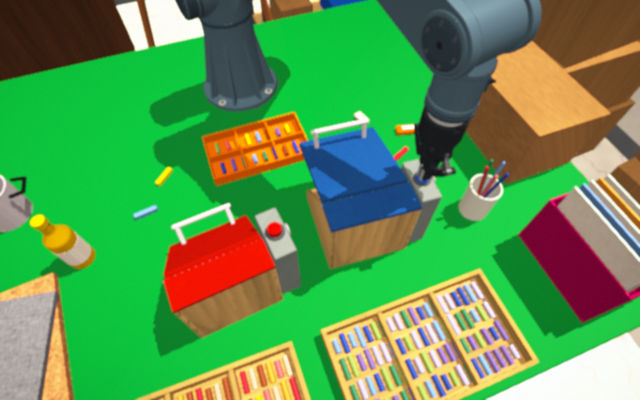

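The button is down under the fingers near (424,180) at about 4 N. The door is sinking, with its bar now near (341,124). I'm holding, then will lift off.

Call:
step_arm(targets="0 0 0 0 0 0; 0 0 0 0 0 0; 0 0 0 0 0 0; 0 0 0 0 0 0; 0 0 0 0 0 0; 0 0 0 0 0 0; 0 0 0 0 0 0; 0 0 0 0 0 0")

```text
time_s: 13.2
eef_pos: [0.6125, 0.2471, 0.1863]
eef_rot: [0.0, 0.736, 0.677, 0.0]
wrist_force: [2.9, 1.7, 3.8]
opening: -0.003
```

Call:
step_arm(targets="0 0 -5 0 0 0; 0 0 -15 0 0 0; 0 0 -40 0 0 0; 0 0 -80 0 0 0; 0 0 -120 0 0 0; 0 0 -120 0 0 0; 0 0 -120 0 0 0; 0 0 -120 0 0 0")

```text
time_s: 14.2
eef_pos: [0.6114, 0.2468, 0.3042]
eef_rot: [-0.001, 0.736, 0.677, -0.002]
wrist_force: [-0.6, 0.2, 0.0]
opening: -0.002
```

Call:
step_arm(targets="0 0 0 0 0 0; 0 0 0 0 0 0; 0 0 0 0 0 0; 0 0 0 0 0 0; 0 0 0 0 0 0; 0 0 0 0 0 0; 0 0 0 0 0 0; 0 0 0 0 0 0")

```text
time_s: 15.2
eef_pos: [0.6124, 0.2471, 0.3063]
eef_rot: [-0.0, 0.736, 0.677, -0.0]
wrist_force: [-0.1, -0.0, -0.1]
opening: 0.003
```

Call:
step_arm(targets="0 0 0 0 0 0; 0 0 0 0 0 0; 0 0 0 0 0 0; 0 0 0 0 0 0; 0 0 0 0 0 0; 0 0 0 0 0 0; 0 0 0 0 0 0; 0 0 0 0 0 0")

```text
time_s: 16.2
eef_pos: [0.6124, 0.2471, 0.3063]
eef_rot: [-0.0, 0.736, 0.677, -0.0]
wrist_force: [0.0, 0.1, 0.7]
opening: 0.001
```

```bash
python3 - <<'E'
from h import *
S=optics.camera("scene");cv2.imwrite("pics/e1.png",S["image"][:,:,::-1])
a=cv2.imread("pics/scene0.png")[140:270,300:410].astype(int);b=S["image"][140:270,300:410,::-1].astype(int)
print("diff handle/door region vs start",np.abs(a-b).max(2).mean(), (np.abs(a-b).max(2)>60).sum())
p=door(0,.019);e=Rl@[0,.06,0];print(proj(S,p-e),proj(S,p+e))
hsv=cv2.cvtColor(S["image"],cv2.COLOR_RGB2HSV);w=np.zeros((400,640),bool);w[140:270,300:450]=1
print([x[:2] for x in blobs((hsv[...,0]>100)&(hsv[...,0]<125)&(hsv[...,1]>120)&w)],[x[:2] for x in blobs((hsv[...,1]<60)&(hsv[...,2]>170)&w)])
E
```

```text
diff handle/door region vs start 15.151818181818182 1827
[315.66449544 167.29623908] [364.6629333  156.29918647]
[([308, 170, 114, 61, 4282], [364.5, 198.2]), ([416, 170, 14, 13, 149], [422.4, 175.8])] [([314, 154, 55, 31, 376], [340.7, 164.5]), ([403, 159, 23, 19, 224], [413.8, 166.2]), ([415, 174, 26, 27, 323], [428.5, 190.5])]
```

View pics/e1.png

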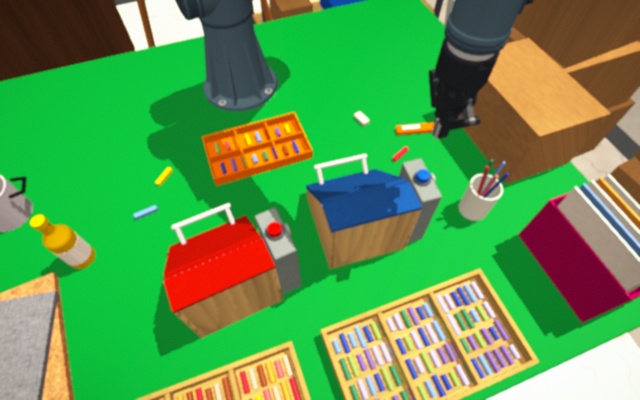

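The bar centroid is (340.7,164.5) now against (340.6,164.5) at the start. The button centroid (422.4,175.8) and the door blob also match the start, so the door is shut and the button is up. The arm's shadow accounts for the other differences. I'll let it settle half a second more, then hand in.

Call:
step_arm(targets="0 0 0 0 0 0; 0 0 0 0 0 0; 0 0 0 0 0 0; 0 0 0 0 0 0")

```text
time_s: 16.75
eef_pos: [0.6124, 0.2471, 0.3063]
eef_rot: [-0.0, 0.736, 0.677, 0.0]
wrist_force: [0.5, -0.7, -0.2]
opening: 0.006
```

```bash
python3 -c "
from bench import ticket; print(ticket.hand_in())"
```

```text
the job is handed in; nothing more can be done
None
```

I raised the blue door by its bar to about 1.15 rad, eased it back onto the stay and let go. It stood open by itself for roughly 2 s or more. I then held the blue button down for about 1.5 s at about 4 N. The door sank shut, and I handed the job in at about 16.8 s.

- **Final image:** the blue door, its bar and the button are back at their starting pixel positions, within 0.2 px. The red door looks shut, judged by eye only.
- **Contact:** the hand was about 11 cm above the button, and the wrist force was within sensor noise.
- **Disagreements:** my two camera measurements of the locker differed by 2–3 mm. That gave a sideways pull of up to about 20 N while gripping the bar, well under the limits. A raw image comparison with the start also showed many changed pixels, which I put down to the arm's shadow.
- **Not measured directly:** the joint angles of the doors and button can't be read, so the 1.15 rad comes from the hand's position and the rest from the images. The hand-in reports no verdict.

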